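# Roll the gauge sleeve home against the back gauge and bolt it in

### The arm

A 6-joint arm with a two-finger parallel gripper is mounted at the origin on the work surface. World frame = base frame: x ahead of the robot, y to its left, z up, the work surface at z = 0. Lengths are in mm, angles in rad, forces in N, time in s.
With the tool pointing down it reaches from about 425 to 950 mm from the base axis. Payload 3.5 kg.
Tool frame: the origin (TCP) lies between the finger pads; the fingertips stand ahead of it and the grasp point (between the pads) lies 3 mm ahead of it (tcp_to_tips is the z of the fingertips in the tool frame, in mm); z points along the fingers, x is the direction in which the jaws open and shut, and the axes are right-handed (so a half turn about z gives the same grasp; the last joint's range is limited). The gripper opens to 85 mm and grips with 20 to 120 N. Pads are 22 mm wide; open, the fingers measure 114 mm over their backs; the gripper's body (76 mm by 85 mm) begins 54 mm behind the grasp point. The pads swing forward as they close: fully open they stand 13 mm farther back than shut.
Start: joints at [1.112, 0.286, 1.577, -0, 1.279, -0.15], TCP at [205.106, 643.069, 253.325] pointing down, gripper open.
Joint ranges: [-2.77, 2.77], [-0.9, 2.22], [0.21, 2.48], [-1.53, 4.67], [0.24, 2.81], [-2.84, 2.84]. Speed limits (rad/s): [2.79, 2.79, 3.14, 3.14, 3.14, 3.14].

### API

Orientations are given as a rotation vector (axis times angle).
In Python, from cell import * gives the robot as it stands. The module is installed in compiled form; this text tells all that it offers.
- The arm moves only by the tool drive_tool, never from a script. Its argument "motion" is a list of rows, each an object of numbers: "x", "y", "z": the shift along the tool's x, y, z in cm; "spin": the turn about the tool's z in rad; "jaw": the closure, from -1 (fully open) to 1 (shut), so that 0 is half open. A call has 1 to 10 rows; each row shifts and turns the commanded pose from where the row before left it, along the tool's axes as they then stand; what a row does not reach is not made up. A row lasts 1/10 s, in which the tool goes at most 50 mm and 8.59 degrees, less where a joint would pass 70% of its speed; a pose out of reach is approached as far as the arm can. A call with a gripper value outside its range is refused whole. The fingers move at their own pace and stop on an object; "squeeze" is the grip in N (left out, the last holds). Time passes only in rows, so rows that do not move let the fingers close. It gives the time, the measured TCP pose, the force and the opening at its end, in the units of the state.
- get_obs(): the state, without advancing time (a new reading comes with each control period).
- grab_frame(name): name is "side" or "top"; returns the picture (400x640x3 uint8, blue, green, red); there is no depth.
- calibration(name): a dict with "vertical_fov" (degrees; the focal length in pixels is half the picture's height over the tangent of half this angle, whatever the lens; pixels are square), "cx", "cy" (the principal point, pixels), "R" (3x3) and "t" (3): a world point X has camera coordinates R X + t. Camera axes: x right, y down, z forward; pixel columns grow to the right and rows downward; lengths in mm; the calibration is good to about 2 mm. A picture is of the moment at which its call begins. calibration takes no time and is no camera call.
- sign_off(): hands the job in, once; it reports no verdict.
Trained networks look in the newest picture that a camera, given by its name, has taken for a name from the list of things; names that differ only in an ending like _2 or _b are one class to them, and where a whole thing is asked for, a point or a joint stands for the part that bears it (a point fixed in the world has none). Each returns a list of dicts, best first, with "p" (0 to 1); they miss things now and then, are a little off and sometimes report something else, mostly with a low value. They report only what shows in the picture. A call takes as long as a camera call. They do not tell look-alikes from the thing itself.
- look_for(camera, query): "xyz" ([x, y, z] in mm, in world coordinates, good to about 4 mm: the middle of the surface that is visible of it).
- landmark_of(camera, query): "xyz" ([x, y, z] in mm, in world coordinates, good to about 4 mm: a listed point, or the origin of a listed thing).
The state is a dict: "clock": time; "joint_pos": joint angles; "qd": joint speeds; "effort": joint torques, N m; "position": TCP position; "eef_rot": TCP orientation; "force": force on the tool from outside, world axes, zero at the start; "moment": the same for the moment, N m; "width": finger opening in mm.
Only numpy, scipy, OpenCV 4.12 (cv2) and the standard library are available. Lean on these libraries where they do the work, as an engineer would, in place of code of your own. Each camera call takes 0.05 s, during which the arm holds its last target.

### The job

On the white press bed, roll the loose steel gauge sleeve along its lane by pushing its side with the closed fingers, without gripping or lifting it, until it meets the anvil plate of the back gauge, and keep it pressed there lightly and steadily (pushing with about 7 N, never over 10 N) for half a second, without shoving the gauge along its slide. Then back off without drawing the sleeve away and slide the keeper bolt fully across behind it by its black knob, so it cannot roll back. Leave the things standing around the bed alone.

Things in the scene. Friction and masses are not known exactly. Their poses are not given: they have to be found in the camera images.
- bed: Fixed white plate on the bench, 360 (x) x 180 (y) x 20 mm high. Origin on its underside, half-way along the centre line of the rolling lane; the lane floor is its top, 20 mm up. Its x axis is the rolling direction, towards the back gauge; z is up. The lane is 96 mm wide (y -48 to +48 mm) between two dark steel rails 6 mm thick, 10 mm high; the plate reaches from y = -115 to +65 mm.
- rod: Loose smooth steel sleeve (a thick tube), 36 mm outside diameter, 90 mm long, about 0.14 to 0.24 kg, lying across the lane on its floor. Origin at its centre, 18 mm above the lane floor; its y axis is the tube's axis. It rolls freely and runs ahead if pushed fast. Not to be hit or squeezed with over 12 N. Rubbing on the lane floor takes up to about 2 N of a push before it reaches the gauge.
- gauge: Dark steel back gauge on a stiff slide: block across the lane, 92 mm wide, 30 thick, top 39 above the lane floor; a low shelf to -y carries the bolt. Origin on the block's -x face, lane centre, 18 mm above the lane floor; axes as the bed's. A steel anvil plate, 84 x 22 mm, set by screws, stands 2 to 13 mm before that face, differing each time: it is the stop (find by feel). Right at 3 to 10 N there.
- bolt (a joint): Keeper bolt's travel, m: 0 = drawn back, clear of the lane (at start), 0.035 = fully across, a hard end. Slides to the bed's +y with about 2 N friction, stays where left. Round steel bar, 12 mm diameter, ball nose, axis 16 mm above the lane floor and 56.5 mm before the gauge's origin: across, it stands 1.5 to 12.5 mm behind a sleeve that touches the anvil, its nose 31 mm into the lane.
- bolt_knob (a point): The bolt's upright black knob, 16 mm diameter, on the bolt's outer part: this point is on its axis, 37 mm above the lane floor; the knob's top is 13 mm above this point and the bolt's bar begins 15 mm below it.
- collar: Bystander: loose dark steel ring, 60 mm diameter, 22 mm high, on the bench. Origin at its underside.
- oil_can: Bystander: loose aluminium can, 52 mm diameter, 85 mm high, on the bench. Origin at its underside.
- die: Bystander: loose steel stepped die, 56 mm diameter, 50 mm high, on the bench. Origin at its underside.
There are look-alikes about, which are no part of the job. What is shaped like the rod but yellow is not meant.

How it is judged:
By the outcome, as a careful person would: the job done as asked, in the order asked, and still so for the second after the job is handed in, with the robot touching nothing.
It also fails if it takes over 64 s, if anything falls off the work surface, if the arm or the gripper's body presses on something with over 40 N, if the wrist force passes 120 N, or if a joint passes its speed limit or range.

## Working session

There is one attempt and no reset: what is moved stays moved. The work goes in short steps, Python scripts to look and compute and a tool call to move; the robot and the scene stay as the last step left them, time stands still between calls to the robot, and variables do not carry over. Pictures are saved under pics/ and viewed, and the job is handed in when it is done.

Besides the shell and the picture viewer there is one more tool, called after ">>>" in YAML: its name, and indented under it one key for each argument. drive_tool: Moves the arm, as the interface text tells. Its arguments: {"type":"object","properties":{"motion":{"type":"array"},"squeeze":{"type":"number"}},"required":["motion"]}

```bash
mkdir -p pics; ls
python3 - <<'E'
from cell import *
import cv2,numpy as np
print(get_obs())
for c in("side","top"):
    cv2.imwrite(f"pics/{c}0.png",grab_frame(c)); print(c,calibration(c))
    for q in("rod","gauge","bolt_knob","bed"):
        for r in landmark_of(c,q)[:3]: print(q,round(r["p"],2),np.round(r["xyz"],1))
print(get_obs()["clock"])
E
```

```text
pics
{'clock': 0.0, 'joint_pos': array([ 1.11199476e+00,  2.87172709e-01,  1.57820370e+00, -1.86882447e-05,
        1.27860618e+00, -1.49993063e-01]), 'qd': array([-6.92388845e-04,  6.03944279e-04,  5.34722095e-04,  6.15189263e-05,
        3.36431238e-04,  3.06421714e-04]), 'effort': array([ 1.38909953e-03, -4.05981445e+01, -2.92629236e+01,  3.14579825e-05,
        5.80480671e-03,  5.49028513e-06]), 'position': array([204.84269291, 642.5182666 , 251.92797424]), 'eef_rot': array([ 2.5357404 ,  1.8527191 , -0.00331394]), 'force': array([-0.86161634, -0.37765421, -0.46982656]), 'moment': array([-0.06500506,  0.01500242,  0.00964454]), 'width': 85.41877040812139}
side {'vertical_fov': 43.91554441154843, 'cx': 317.0300131628692, 'cy': 204.0077121546609, 'R': array([[ 0.92517081, -0.37922488,  0.01573104],
       [-0.27619625, -0.70108923, -0.65741123],
       [ 0.26033556,  0.60387283, -0.75336778]]), 't': array([-504.90560129,  201.78814593, 1249.03936581])}
rod 0.86 [331.4 -81.5  17.5]
rod 0.83 [720.    6.8  21.4]
rod 0.76 [ 428.  -247.3   13.4]
gauge 0.86 [482.6  64.3  34.6]
bolt_knob 0.72 [573.4  10.9  59.4]
bed 0.72 [483.7  12.8  -4.6]
bed 0.59 [479.9  63.   36.7]
top {'vertical_fov': 49.159361328457116, 'cx': 322.26686994440286, 'cy': 198.13603201726315, 'R': array([[ 0.00587026, -0.99993073, -0.01020207],
       [-0.99779801, -0.0051831 , -0.0661231 ],
       [ 0.06606564,  0.01056776, -0.99775932]]), 't': array([  16.96294454,  525.59421615, 1280.35362966])}
rod 0.87 [482.7 -72.1  38. ]
rod 0.82 [ 425.1 -247.8   21.9]
rod 0.71 [332.4 -78.4  18.4]
gauge 0.93 [479.6  64.   38.3]
bolt_knob 0.62 [581.7   6.   56.6]
bed 0.9 [477.5   9.7  -2.1]
bed 0.38 [ 427.9 -367.     4.5]
0.5
```

View pics/side0.png

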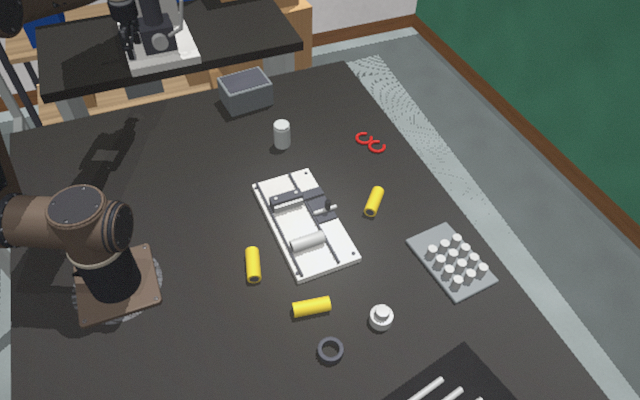

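View pics/top0.png

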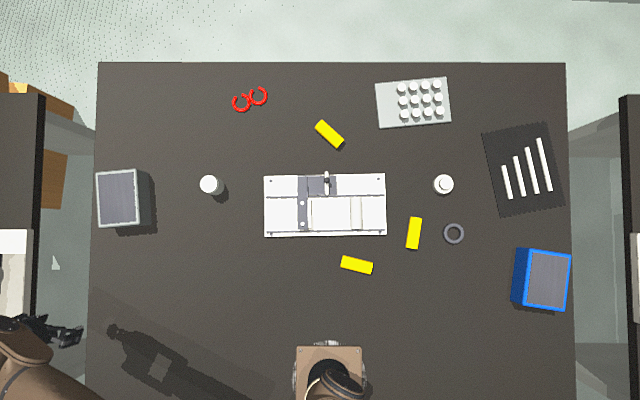

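```bash
cat > h.py <<'E'
from cell import *
import cv2,numpy as np
def cam(c):
    k=calibration(c); f=200/np.tan(np.radians(k["vertical_fov"]/2)); return f,k["cx"],k["cy"],np.array(k["R"]),np.array(k["t"])
def proj(c,X):
    f,cx,cy,R,t=cam(c); p=np.asarray(X,float)@R.T+t; return np.c_[f*p[:,0]/p[:,2]+cx,f*p[:,1]/p[:,2]+cy]
def back(c,uv,z):
    f,cx,cy,R,t=cam(c); uv=np.atleast_2d(uv); d=np.c_[(uv[:,0]-cx)/f,(uv[:,1]-cy)/f,np.ones(len(uv))]@R; o=-R.T@t
    return o+d*((z-o[2])/d[:,2])[:,None]
E
python3 - <<'E'
from h import *
import cell
print([n for n in dir(cell) if not n.startswith('_')])
try: print(tcp_to_tips)
except Exception as e: print(e)
for c in("side","top"): print(c, cam(c)[0])
im=cv2.imread("pics/top0.png"); s=cv2.imread("pics/side0.png")
cv2.imwrite("pics/topz.png",cv2.resize(im[165:245,255:395],None,fx=5.7,fy=5.7,interpolation=cv2.INTER_CUBIC))
cv2.imwrite("pics/sidez.png",cv2.resize(s[160:285,245:365],None,fx=4.8,fy=4.8,interpolation=cv2.INTER_CUBIC))
roi=im[160:250,250:400]; m=((roi.min(2)>150)*255).astype(np.uint8)
m=cv2.morphologyEx(m,cv2.MORPH_CLOSE,np.ones((9,9)))
c=max(cv2.findContours(m,0,1)[0],key=cv2.contourArea); r=cv2.minAreaRect(c); b=cv2.boxPoints(r)+[250,160]
print(b); w=back("top",b,20); print(np.round(w,1)); print(w.mean(0),[np.linalg.norm(w[i]-w[i-1]) for i in range(4)])
e=w-np.roll(w,1,0); print(np.degrees(np.arctan2(e[:,1],e[:,0])))
E
```

```text
['MotionError', 'calibration', 'get_obs', 'grab_frame', 'landmark_of', 'look_for', 'sign_off', 'tcp_to_tips']
22.0
side 496.069691003118
top 437.24750683949316
[[262.77302647 172.19667435]
 [384.99703979 169.84621048]
 [386.23364258 234.14935303]
 [264.0096283  236.49981689]]
[[ 601.8  197.5   20. ]
 [ 610.5 -166.    20. ]
 [ 420.1 -169.    20. ]
 [ 411.   191.    20. ]]
[510.87790004  13.3737469   20.        ] [np.float64(190.8977406242224), np.float64(363.6266885796297), np.float64(190.4204645210641), np.float64(360.0922891775571)]
[   1.94884078  -88.6302512  -179.11328587   91.44521551]
```

View pics/topz.png

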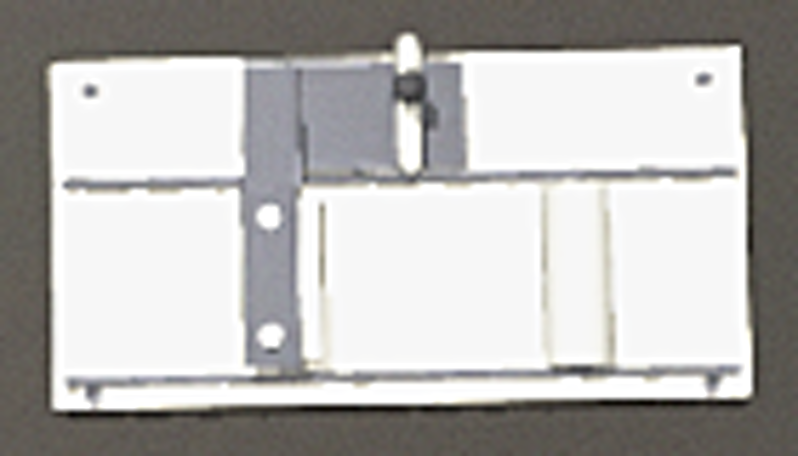

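View pics/sidez.png

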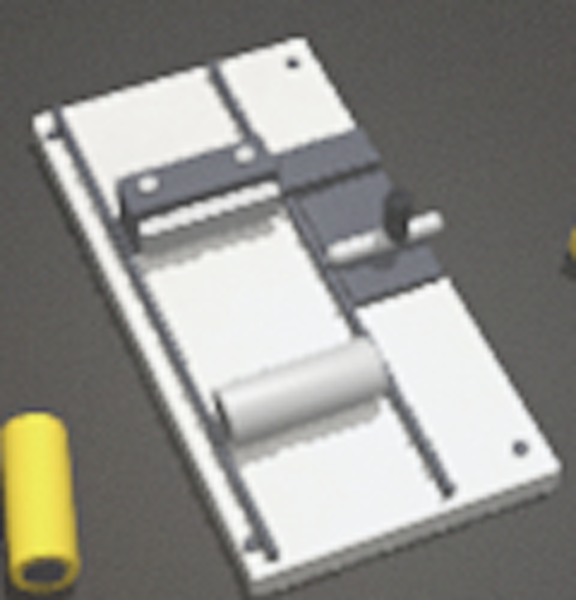

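Run:
```python
from h import *
Z=lambda p:np.array(p)/5.7+[255,165]-0.4
for a,b in(((70,382),(735,371)),((70,184),(735,172))):
    w=back("top",[Z(a),Z(b)],30); d=w[0]-w[1]; print(np.round(w,1),np.degrees(np.arctan2(d[1],d[0])))
print("corners",back("top",[Z(p) for p in((50,60),(742,45),(752,398),(55,410))],20).round(1))
print("rod",back("top",[Z((545,275)),Z((610,275))],38).round(1))
print("knob",back("top",[Z((409,84))],70).round(1))
print("gaugeface",back("top",[Z((300,275))],59).round(1),"anvil",back("top",[Z((325,275))],45).round(1))
Zs=lambda p:np.array(p)/4.8+[245,160]-0.4
print("side knob top",back("side",[Zs((401,197))],70).round(1),"rodtop ends",back("side",[Zs((222,390)),Zs((355,342))],50).round(1))
print("corners",back("side",[Zs(p) for p in((300,40),(560,465),(258,580),(36,120))],20).round(1))
for c in("side","top"):
    for r in look_for(c,"rod")[:3]: print(c,r)
```

```text
[[ 425.6  181.4   30. ]
 [ 433.2 -159.8   30. ]] 91.28616153623238
[[ 527.5  182.8   30. ]
 [ 535.5 -160.2   30. ]] 91.33097119488482
corners [[ 593.1  195.6   20. ]
 [ 602.6 -165.3   20. ]
 [ 419.3 -169.8   20. ]
 [ 411.   190.3   20. ]]
rod [[481.6 -62.   38. ]
 [481.8 -95.2  38. ]]
knob [[575.9   8.   70. ]]
gaugeface [[480.2  62.3  59. ]] anvil [[480.8  50.2  45. ]]
side knob top [[580.    6.8  70. ]] rodtop ends [[443.  -69.7  50. ]
 [522.3 -65.7  50. ]]
corners [[ 591.6  192.    20. ]
 [ 603.  -163.4   20. ]
 [ 424.8 -171.    20. ]
 [ 416.   186.4   20. ]]
side {'xyz': [428.5, -257.4, 30.8], 'p': 0.96}
side {'xyz': [333.3, -94.7, 34.6], 'p': 0.69}
side {'xyz': [486.6, -86.2, 51.4], 'p': 0.67}
top {'xyz': [332.6, -77.9, 31.2], 'p': 0.87}
top {'xyz': [712.9, 7.5, 34.0], 'p': 0.84}
top {'xyz': [425.5, -243.9, 37.2], 'p': 0.68}
```

>>> drive_tool:
  motion:
    - {"spin": 0.138, "jaw": 1}
    - {"spin": 0.138}
    - {"spin": 0.138}
    - {"spin": 0.138}
    - {"spin": 0.138}
    - {"spin": 0.138}
    - {"spin": 0.138}
    - {"spin": 0.138}
    - {"spin": 0.135}
  squeeze: 30

```text
schema error: expected keys x, y, z, spin, jaw
```

>>> drive_tool:
  motion:
    - {"x": 0, "y": 0, "z": 0, "spin": 0.138, "jaw": 1}
    - {"x": 0, "y": 0, "z": 0, "spin": 0.138, "jaw": 1}
    - {"x": 0, "y": 0, "z": 0, "spin": 0.138, "jaw": 1}
    - {"x": 0, "y": 0, "z": 0, "spin": 0.138, "jaw": 1}
    - {"x": 0, "y": 0, "z": 0, "spin": 0.138, "jaw": 1}
    - {"x": 0, "y": 0, "z": 0, "spin": 0.138, "jaw": 1}
    - {"x": 0, "y": 0, "z": 0, "spin": 0.138, "jaw": 1}
    - {"x": 0, "y": 0, "z": 0, "spin": 0.138, "jaw": 1}
    - {"x": 0, "y": 0, "z": 0, "spin": 0.135, "jaw": 1}
  squeeze: 30

```text
clock: 1.5
position: [205.1, 643.1, 253.4]
eef_rot: [-3.141, -0.027, -0.0]
force: [0.0, -0.1, -0.5]
width: 0.3
```

>>> drive_tool:
  motion:
    - {"x": 4, "y": 2.5, "z": 0, "spin": 0, "jaw": 1}
    - {"x": 4, "y": 2.5, "z": 0, "spin": 0, "jaw": 1}
    - {"x": 4, "y": 2.5, "z": 0, "spin": 0, "jaw": 1}
    - {"x": 4, "y": 2.5, "z": 0, "spin": 0, "jaw": 1}
    - {"x": 4, "y": 2.5, "z": 0, "spin": 0, "jaw": 1}
    - {"x": 4, "y": 2.5, "z": 0, "spin": 0, "jaw": 1}
    - {"x": 3.5, "y": 3, "z": 0, "spin": -0.006, "jaw": 1}
    - {"x": 0, "y": 4.5, "z": 0, "spin": 0, "jaw": 1}
    - {"x": 0, "y": 4.5, "z": 0, "spin": 0, "jaw": 1}
    - {"x": 0, "y": 4.5, "z": 0, "spin": 0, "jaw": 1}

```text
clock: 2.5
position: [488.3, 332.7, 253.2]
eef_rot: [3.141, 0.045, 0.0]
force: [0.8, 0.4, 0.5]
width: -0.1
```

>>> drive_tool:
  motion:
    - {"x": 0, "y": 4.5, "z": 0, "spin": 0, "jaw": 1}
    - {"x": 0, "y": 4.5, "z": 0, "spin": 0, "jaw": 1}
    - {"x": 0, "y": 4.5, "z": 0, "spin": 0, "jaw": 1}
    - {"x": 0, "y": 4.5, "z": 0, "spin": 0, "jaw": 1}
    - {"x": 0, "y": 4.5, "z": 0, "spin": 0, "jaw": 1}
    - {"x": 0, "y": 4.5, "z": 0, "spin": 0, "jaw": 1}
    - {"x": 0, "y": 4.5, "z": 0, "spin": 0, "jaw": 1}
    - {"x": 0, "y": 4.5, "z": 0, "spin": 0, "jaw": 1}
    - {"x": 0, "y": 4.5, "z": 0, "spin": 0, "jaw": 1}
    - {"x": 0, "y": 4.5, "z": 0, "spin": 0, "jaw": 1}

```text
clock: 3.5
position: [500.9, -117.2, 253.8]
eef_rot: [3.141, 0.045, 0.002]
force: [1.3, 0.8, 0.1]
width: -0.1
```

>>> drive_tool:
  motion:
    - {"x": -1.8, "y": 0.5, "z": 3, "spin": 0.006, "jaw": 1}
    - {"x": 0, "y": 0, "z": 4, "spin": 0, "jaw": 1}
    - {"x": 0, "y": 0, "z": 4, "spin": 0, "jaw": 1}
    - {"x": 0, "y": 0, "z": 4, "spin": 0, "jaw": 1}
    - {"x": 0, "y": 0, "z": 3, "spin": 0, "jaw": 1}
    - {"x": 0, "y": 0, "z": 0, "spin": 0, "jaw": 1}

```text
clock: 4.1
position: [479.8, -119.3, 69.0]
eef_rot: [-3.137, -0.036, 0.014]
force: [-0.9, 0.7, 0.7]
width: -0.4
```

Run:
```python
from h import *
s=grab_frame("side");t=grab_frame("top");o=get_obs();print(o["position"],o["eef_rot"],o["force"],o["clock"])
a=cv2.resize(s[160:285,225:365],None,fx=4,fy=4,interpolation=cv2.INTER_CUBIC);b=cv2.resize(t[165:255,255:395],None,fx=4,fy=4,interpolation=cv2.INTER_CUBIC)
b=cv2.copyMakeBorder(b,0,a.shape[0]-b.shape[0] if a.shape[0]>b.shape[0] else 0,0,0,0)
cv2.imwrite("pics/a1.png",a);cv2.imwrite("pics/b1.png",b)
```

```text
[ 483.52078968 -120.91914534   73.75769176] [-3.14127660e+00 -3.61225978e-02  2.75142455e-04] [ 0.43039318 -0.54890324  0.16222272] 4.2
```

View pics/a1.png

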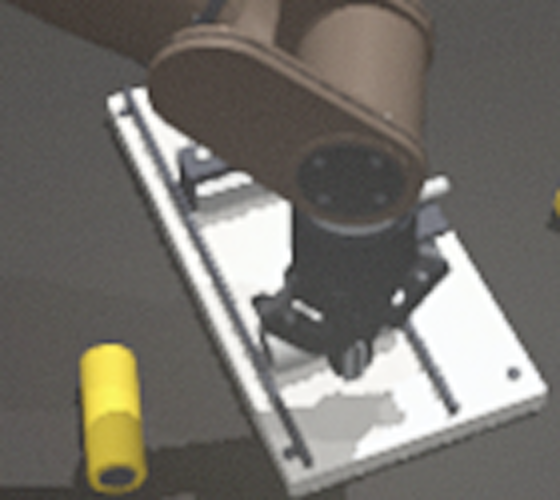

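View pics/b1.png

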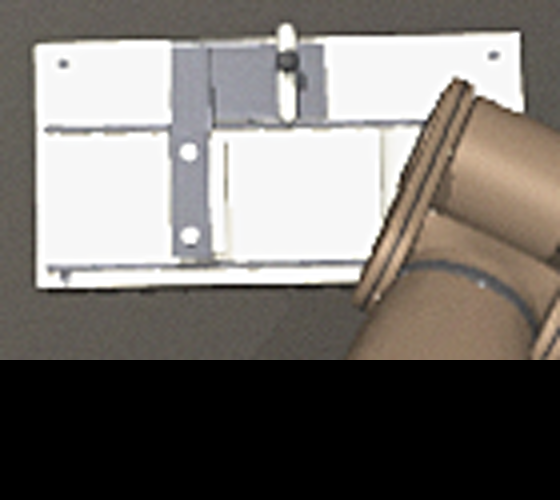

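>>> drive_tool:
  motion:
    - {"x": 0, "y": 0, "z": 1, "spin": 0, "jaw": 1}
    - {"x": 0, "y": 0, "z": 1, "spin": 0, "jaw": 1}
    - {"x": 0, "y": 0, "z": 0.3, "spin": 0, "jaw": 1}
    - {"x": 0, "y": -0.2, "z": 0, "spin": 0, "jaw": 1}
    - {"x": 0, "y": -0.2, "z": 0, "spin": 0, "jaw": 1}
    - {"x": 0, "y": -0.2, "z": 0, "spin": 0, "jaw": 1}
    - {"x": 0, "y": -0.2, "z": 0, "spin": 0, "jaw": 1}
    - {"x": 0, "y": 0, "z": 0, "spin": 0, "jaw": 1}

```text
clock: 5.0
position: [483.2, -112.6, 50.5]
eef_rot: [3.141, 0.037, 0.001]
force: [0.4, -0.5, -0.6]
width: -0.3
```

```bash
cat > st.py <<'E'
from h import *
o=get_obs();print(o["position"].round(2),o["eef_rot"].round(4),o["force"].round(2),o["moment"].round(3),o["clock"])
E
python3 st.py;python3 st.py
```

```text
[ 483.21 -112.59   50.54] [3.1413e+00 3.6700e-02 5.0000e-04] [ 0.37 -0.46 -0.59] [ 0.043  0.003 -0.02 ] 5.0
[ 483.21 -112.59   50.54] [3.1413e+00 3.6700e-02 5.0000e-04] [ 0.37 -0.46 -0.59] [ 0.043  0.003 -0.02 ] 5.0
```

>>> drive_tool:
  motion:
    - {"x": 0, "y": -0.1, "z": 0, "spin": 0, "jaw": 1}
    - {"x": 0, "y": -0.1, "z": 0, "spin": 0, "jaw": 1}
    - {"x": 0, "y": -0.1, "z": 0, "spin": 0, "jaw": 1}
    - {"x": 0, "y": -0.1, "z": 0, "spin": 0, "jaw": 1}
    - {"x": 0, "y": -0.1, "z": 0, "spin": 0, "jaw": 1}
    - {"x": 0, "y": -0.1, "z": 0, "spin": 0, "jaw": 1}
    - {"x": 0, "y": -0.1, "z": 0, "spin": 0, "jaw": 1}
    - {"x": 0, "y": -0.1, "z": 0, "spin": 0, "jaw": 1}
    - {"x": 0, "y": -0.1, "z": 0, "spin": 0, "jaw": 1}
    - {"x": 0, "y": -0.1, "z": 0, "spin": 0, "jaw": 1}

```text
clock: 6.0
position: [482.9, -102.8, 50.3]
eef_rot: [3.141, 0.036, 0.0]
force: [-0.1, 0.6, 0.3]
width: 0.2
```

>>> drive_tool:
  motion:
    - {"x": 0, "y": -0.12, "z": 0, "spin": 0, "jaw": 1}
    - {"x": 0, "y": -0.12, "z": 0, "spin": 0, "jaw": 1}
    - {"x": 0, "y": -0.12, "z": 0, "spin": 0, "jaw": 1}
    - {"x": 0, "y": -0.12, "z": 0, "spin": 0, "jaw": 1}
    - {"x": 0, "y": -0.12, "z": 0, "spin": 0, "jaw": 1}
    - {"x": 0, "y": -0.12, "z": 0, "spin": 0, "jaw": 1}
    - {"x": 0, "y": -0.12, "z": 0, "spin": 0, "jaw": 1}
    - {"x": 0, "y": -0.12, "z": 0, "spin": 0, "jaw": 1}
    - {"x": 0, "y": -0.12, "z": 0, "spin": 0, "jaw": 1}
    - {"x": 0, "y": -0.12, "z": 0, "spin": 0, "jaw": 1}

```text
clock: 7.0
position: [482.6, -90.7, 50.3]
eef_rot: [3.141, 0.036, -0.0]
force: [0.2, -0.7, -0.3]
width: 0.0
```

```bash
cat > look.py <<'E'
import sys
from h import *
n=sys.argv[1]
s=grab_frame("side");t=grab_frame("top");o=get_obs();print(o["position"].round(2),o["force"].round(2),o["clock"])
a=cv2.resize(s[160:285,240:365],None,fx=3.2,fy=4*.8,interpolation=cv2.INTER_CUBIC);b=cv2.resize(t[165:255,255:380],None,fx=3.2,fy=3.2,interpolation=cv2.INTER_CUBIC)
b=cv2.copyMakeBorder(b,0,a.shape[0]-b.shape[0],0,0,0)
cv2.imwrite(f"pics/{n}.png",np.hstack([a,b]))
E
python3 look.py c1
```

```text
[482.54 -90.67  50.28] [ 0.25  0.2  -0.55] 7.1
```

View pics/c1.png

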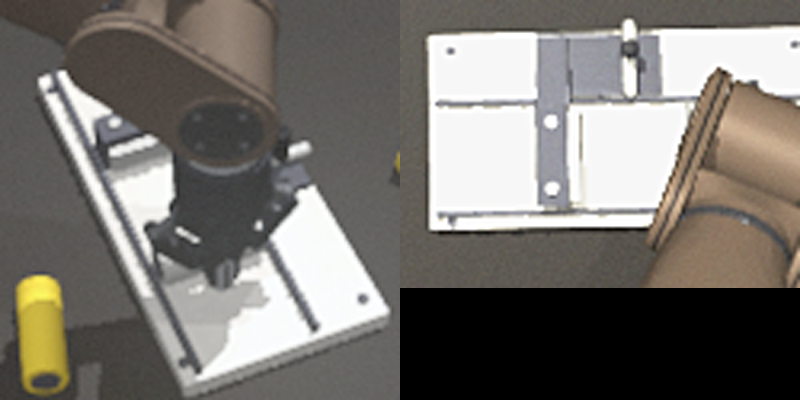

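>>> drive_tool:
  motion:
    - {"x": 0, "y": -0.12, "z": 0, "spin": 0, "jaw": 1}
    - {"x": 0, "y": -0.12, "z": 0, "spin": 0, "jaw": 1}
    - {"x": 0, "y": -0.12, "z": 0, "spin": 0, "jaw": 1}
    - {"x": 0, "y": -0.12, "z": 0, "spin": 0, "jaw": 1}
    - {"x": 0, "y": -0.12, "z": 0, "spin": 0, "jaw": 1}
    - {"x": 0, "y": -0.12, "z": 0, "spin": 0, "jaw": 1}
    - {"x": 0, "y": -0.12, "z": 0, "spin": 0, "jaw": 1}
    - {"x": 0, "y": -0.12, "z": 0, "spin": 0, "jaw": 1}
    - {"x": 0, "y": -0.12, "z": 0, "spin": 0, "jaw": 1}
    - {"x": 0, "y": -0.12, "z": 0, "spin": 0, "jaw": 1}

```text
clock: 8.1
position: [482.3, -78.8, 50.3]
eef_rot: [3.141, 0.036, 0.0]
force: [-0.2, -0.5, 0.6]
width: 0.4
```

>>> drive_tool:
  motion:
    - {"x": 0, "y": -0.12, "z": 0, "spin": 0, "jaw": 1}
    - {"x": 0, "y": -0.12, "z": 0, "spin": 0, "jaw": 1}
    - {"x": 0, "y": -0.12, "z": 0, "spin": 0, "jaw": 1}
    - {"x": 0, "y": -0.12, "z": 0, "spin": 0, "jaw": 1}
    - {"x": 0, "y": -0.12, "z": 0, "spin": 0, "jaw": 1}
    - {"x": 0, "y": -0.12, "z": 0, "spin": 0, "jaw": 1}
    - {"x": 0, "y": -0.12, "z": 0, "spin": 0, "jaw": 1}
    - {"x": 0, "y": -0.12, "z": 0, "spin": 0, "jaw": 1}
    - {"x": 0, "y": -0.12, "z": 0, "spin": 0, "jaw": 1}
    - {"x": 0, "y": -0.12, "z": 0, "spin": 0, "jaw": 1}

```text
clock: 9.1
position: [482.0, -66.7, 50.3]
eef_rot: [-3.141, -0.036, 0.0]
force: [-1.2, -0.8, -0.1]
width: 0.1
```

>>> drive_tool:
  motion:
    - {"x": 0, "y": -0.12, "z": 0, "spin": 0, "jaw": 1}
    - {"x": 0, "y": -0.12, "z": 0, "spin": 0, "jaw": 1}
    - {"x": 0, "y": -0.12, "z": 0, "spin": 0, "jaw": 1}
    - {"x": 0, "y": -0.12, "z": 0, "spin": 0, "jaw": 1}
    - {"x": 0, "y": -0.12, "z": 0, "spin": 0, "jaw": 1}
    - {"x": 0, "y": -0.12, "z": 0, "spin": 0, "jaw": 1}
    - {"x": 0, "y": -0.12, "z": 0, "spin": 0, "jaw": 1}
    - {"x": 0, "y": -0.12, "z": 0, "spin": 0, "jaw": 1}
    - {"x": 0, "y": -0.12, "z": 0, "spin": 0, "jaw": 1}
    - {"x": 0, "y": -0.12, "z": 0, "spin": 0, "jaw": 1}

```text
clock: 10.1
position: [481.8, -54.8, 50.3]
eef_rot: [3.141, 0.036, 0.0]
force: [-0.7, 0.2, -0.3]
width: 0.2
```

```bash
python3 look.py c2
```

```text
[481.71 -54.69  50.29] [-0.59  0.68  0.21] 10.2
```

View pics/c2.png

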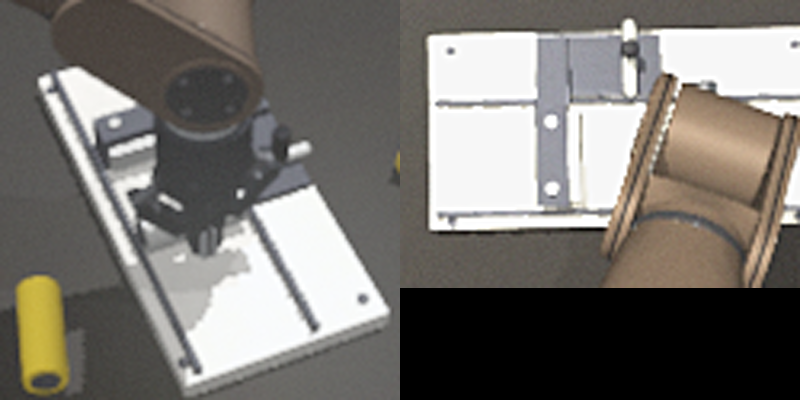

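>>> drive_tool:
  motion:
    - {"x": 0, "y": -0.12, "z": 0, "spin": 0, "jaw": 1}
    - {"x": 0, "y": -0.12, "z": 0, "spin": 0, "jaw": 1}
    - {"x": 0, "y": -0.12, "z": 0, "spin": 0, "jaw": 1}
    - {"x": 0, "y": -0.12, "z": 0, "spin": 0, "jaw": 1}
    - {"x": 0, "y": -0.12, "z": 0, "spin": 0, "jaw": 1}
    - {"x": 0, "y": -0.12, "z": 0, "spin": 0, "jaw": 1}
    - {"x": 0, "y": -0.12, "z": 0, "spin": 0, "jaw": 1}
    - {"x": 0, "y": -0.12, "z": 0, "spin": 0, "jaw": 1}
    - {"x": 0, "y": -0.12, "z": 0, "spin": 0, "jaw": 1}
    - {"x": 0, "y": -0.12, "z": 0, "spin": 0, "jaw": 1}

```text
clock: 11.2
position: [481.5, -42.8, 50.3]
eef_rot: [3.141, 0.036, 0.0]
force: [0.3, 0.2, 0.5]
width: -0.0
```

>>> drive_tool:
  motion:
    - {"x": 0, "y": -0.12, "z": 0, "spin": 0, "jaw": 1}
    - {"x": 0, "y": -0.12, "z": 0, "spin": 0, "jaw": 1}
    - {"x": 0, "y": -0.12, "z": 0, "spin": 0, "jaw": 1}
    - {"x": 0, "y": -0.12, "z": 0, "spin": 0, "jaw": 1}
    - {"x": 0, "y": -0.12, "z": 0, "spin": 0, "jaw": 1}
    - {"x": 0, "y": -0.12, "z": 0, "spin": 0, "jaw": 1}
    - {"x": 0, "y": -0.12, "z": 0, "spin": 0, "jaw": 1}
    - {"x": 0, "y": -0.12, "z": 0, "spin": 0, "jaw": 1}
    - {"x": 0, "y": -0.12, "z": 0, "spin": 0, "jaw": 1}
    - {"x": 0, "y": -0.12, "z": 0, "spin": 0, "jaw": 1}

```text
clock: 12.2
position: [481.2, -30.7, 50.3]
eef_rot: [-3.141, -0.036, 0.0]
force: [0.5, -0.3, 0.2]
width: -0.1
```

>>> drive_tool:
  motion:
    - {"x": 0, "y": -0.12, "z": 0, "spin": 0, "jaw": 1}
    - {"x": 0, "y": -0.12, "z": 0, "spin": 0, "jaw": 1}
    - {"x": 0, "y": -0.12, "z": 0, "spin": 0, "jaw": 1}
    - {"x": 0, "y": -0.12, "z": 0, "spin": 0, "jaw": 1}
    - {"x": 0, "y": -0.12, "z": 0, "spin": 0, "jaw": 1}
    - {"x": 0, "y": -0.12, "z": 0, "spin": 0, "jaw": 1}
    - {"x": 0, "y": -0.12, "z": 0, "spin": 0, "jaw": 1}
    - {"x": 0, "y": -0.12, "z": 0, "spin": 0, "jaw": 1}
    - {"x": 0, "y": -0.08, "z": 0, "spin": 0, "jaw": 1}
    - {"x": 0, "y": -0.06, "z": 0, "spin": 0, "jaw": 1}

```text
clock: 13.2
position: [481.0, -19.8, 50.3]
eef_rot: [3.141, 0.036, -0.0]
force: [0.3, -0.0, -0.1]
width: 0.0
```

```bash
python3 look.py c3
```

```text
[480.94 -19.77  50.31] [-0.04  0.15  0.01] 13.3
```

View pics/c3.png

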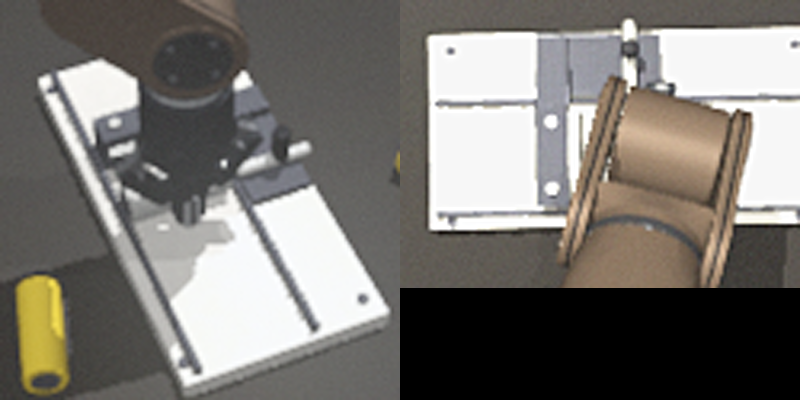

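>>> drive_tool:
  motion:
    - {"x": 0, "y": -0.06, "z": 0, "spin": 0, "jaw": 1}
    - {"x": 0, "y": -0.06, "z": 0, "spin": 0, "jaw": 1}
    - {"x": 0, "y": -0.06, "z": 0, "spin": 0, "jaw": 1}
    - {"x": 0, "y": -0.06, "z": 0, "spin": 0, "jaw": 1}
    - {"x": 0, "y": -0.06, "z": 0, "spin": 0, "jaw": 1}
    - {"x": 0, "y": -0.06, "z": 0, "spin": 0, "jaw": 1}
    - {"x": 0, "y": -0.06, "z": 0, "spin": 0, "jaw": 1}
    - {"x": 0, "y": -0.06, "z": 0, "spin": 0, "jaw": 1}
    - {"x": 0, "y": -0.06, "z": 0, "spin": 0, "jaw": 1}
    - {"x": 0, "y": -0.06, "z": 0, "spin": 0, "jaw": 1}

```text
clock: 14.3
position: [480.8, -13.8, 50.3]
eef_rot: [3.141, 0.036, 0.0]
force: [0.1, 0.1, -0.0]
width: -0.1
```

>>> drive_tool:
  motion:
    - {"x": 0, "y": -0.05, "z": 0, "spin": 0, "jaw": 1}
    - {"x": 0, "y": -0.05, "z": 0, "spin": 0, "jaw": 1}
    - {"x": 0, "y": -0.05, "z": 0, "spin": 0, "jaw": 1}
    - {"x": 0, "y": -0.05, "z": 0, "spin": 0, "jaw": 1}
    - {"x": 0, "y": -0.05, "z": 0, "spin": 0, "jaw": 1}
    - {"x": 0, "y": -0.05, "z": 0, "spin": 0, "jaw": 1}

```text
clock: 14.9
position: [480.8, -10.8, 50.3]
eef_rot: [3.141, 0.036, 0.0]
force: [0.1, -0.5, -0.4]
width: -0.1
```

```bash
python3 look.py c4; python3 st.py
```

```text
[480.71 -10.78  50.3 ] [ 0.02  0.09 -0.09] 15.0
[480.71 -10.78  50.3 ] [-3.1413e+00 -3.6200e-02  2.0000e-04] [ 0.02  0.09 -0.09] [-0.045  0.028 -0.019] 15.0
```

View pics/c4.png

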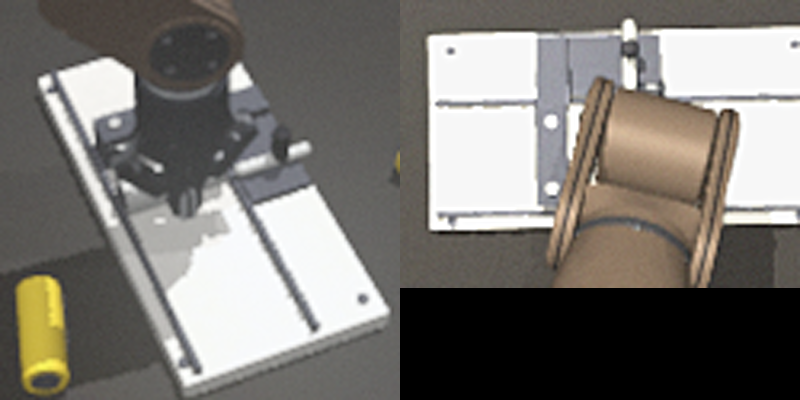

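>>> drive_tool:
  motion:
    - {"x": 0, "y": -0.04, "z": 0, "spin": 0, "jaw": 1}
    - {"x": 0, "y": -0.04, "z": 0, "spin": 0, "jaw": 1}
    - {"x": 0, "y": -0.04, "z": 0, "spin": 0, "jaw": 1}
    - {"x": 0, "y": -0.04, "z": 0, "spin": 0, "jaw": 1}

```text
clock: 15.4
position: [480.7, -9.2, 50.3]
eef_rot: [3.141, 0.036, 0.0]
force: [-0.1, -0.3, 0.1]
width: -0.2
```

>>> drive_tool:
  motion:
    - {"x": 0, "y": -0.04, "z": 0, "spin": 0, "jaw": 1}
    - {"x": 0, "y": -0.04, "z": 0, "spin": 0, "jaw": 1}
    - {"x": 0, "y": -0.04, "z": 0, "spin": 0, "jaw": 1}
    - {"x": 0, "y": -0.04, "z": 0, "spin": 0, "jaw": 1}

```text
clock: 15.8
position: [480.7, -7.6, 50.3]
eef_rot: [3.141, 0.036, -0.0]
force: [-0.1, 0.2, 0.4]
width: -0.0
```

>>> drive_tool:
  motion:
    - {"x": 0, "y": -0.03, "z": 0, "spin": 0, "jaw": 1}
    - {"x": 0, "y": -0.03, "z": 0, "spin": 0, "jaw": 1}
    - {"x": 0, "y": -0.03, "z": 0, "spin": 0, "jaw": 1}

```text
clock: 16.1
position: [480.6, -6.7, 50.3]
eef_rot: [-3.141, -0.036, 0.0]
force: [-0.8, -0.4, -0.1]
width: 0.1
```

>>> drive_tool:
  motion:
    - {"x": 0, "y": -0.03, "z": 0, "spin": 0, "jaw": 1}
    - {"x": 0, "y": -0.03, "z": 0, "spin": 0, "jaw": 1}
    - {"x": 0, "y": -0.03, "z": 0, "spin": 0, "jaw": 1}

```text
clock: 16.4
position: [480.6, -5.8, 50.3]
eef_rot: [3.141, 0.036, 0.0]
force: [-0.4, -0.4, 0.3]
width: -0.0
```

>>> drive_tool:
  motion:
    - {"x": 0, "y": -0.03, "z": 0, "spin": 0, "jaw": 1}
    - {"x": 0, "y": -0.03, "z": 0, "spin": 0, "jaw": 1}
    - {"x": 0, "y": -0.03, "z": 0, "spin": 0, "jaw": 1}
    - {"x": 0, "y": -0.03, "z": 0, "spin": 0, "jaw": 1}

```text
clock: 16.8
position: [480.6, -4.7, 50.3]
eef_rot: [-3.141, -0.036, 0.0]
force: [0.4, -0.3, -0.3]
width: 0.2
```

>>> drive_tool:
  motion:
    - {"x": 0, "y": -0.03, "z": 0, "spin": 0, "jaw": 1}
    - {"x": 0, "y": -0.03, "z": 0, "spin": 0, "jaw": 1}
    - {"x": 0, "y": -0.03, "z": 0, "spin": 0, "jaw": 1}

```text
clock: 17.1
position: [480.6, -3.7, 50.3]
eef_rot: [3.141, 0.036, 0.0]
force: [-0.4, 0.1, 0.3]
width: -0.2
```

>>> drive_tool:
  motion:
    - {"x": 0, "y": -0.03, "z": 0, "spin": 0, "jaw": 1}
    - {"x": 0, "y": -0.03, "z": 0, "spin": 0, "jaw": 1}
    - {"x": 0, "y": -0.03, "z": 0, "spin": 0, "jaw": 1}

```text
clock: 17.4
position: [480.6, -2.8, 50.3]
eef_rot: [3.141, 0.036, 0.0]
force: [0.5, 0.3, 0.9]
width: -0.3
```

>>> drive_tool:
  motion:
    - {"x": 0, "y": -0.03, "z": 0, "spin": 0, "jaw": 1}
    - {"x": 0, "y": -0.03, "z": 0, "spin": 0, "jaw": 1}
    - {"x": 0, "y": -0.03, "z": 0, "spin": 0, "jaw": 1}

```text
clock: 17.7
position: [480.5, -1.9, 50.3]
eef_rot: [3.141, 0.036, -0.0]
force: [-0.3, -0.4, -0.0]
width: 0.2
```

>>> drive_tool:
  motion:
    - {"x": 0, "y": -0.03, "z": 0, "spin": 0, "jaw": 1}
    - {"x": 0, "y": -0.03, "z": 0, "spin": 0, "jaw": 1}
    - {"x": 0, "y": -0.03, "z": 0, "spin": 0, "jaw": 1}

```text
clock: 18.0
position: [480.5, -1.0, 50.3]
eef_rot: [-3.141, -0.036, 0.0]
force: [0.2, -0.7, -0.1]
width: 0.0
```

>>> drive_tool:
  motion:
    - {"x": 0, "y": -0.03, "z": 0, "spin": 0, "jaw": 1}
    - {"x": 0, "y": -0.03, "z": 0, "spin": 0, "jaw": 1}
    - {"x": 0, "y": -0.03, "z": 0, "spin": 0, "jaw": 1}

```text
clock: 18.3
position: [480.5, -0.2, 50.3]
eef_rot: [3.141, 0.036, -0.0]
force: [-0.3, 0.2, 0.6]
width: 0.1
```

>>> drive_tool:
  motion:
    - {"x": 0, "y": -0.03, "z": 0, "spin": 0, "jaw": 1}
    - {"x": 0, "y": -0.03, "z": 0, "spin": 0, "jaw": 1}
    - {"x": 0, "y": -0.03, "z": 0, "spin": 0, "jaw": 1}

```text
clock: 18.6
position: [480.5, 0.8, 50.3]
eef_rot: [3.141, 0.036, 0.0]
force: [-0.1, -0.7, -0.8]
width: -0.1
```

>>> drive_tool:
  motion:
    - {"x": 0, "y": -0.03, "z": 0, "spin": 0, "jaw": 1}
    - {"x": 0, "y": -0.03, "z": 0, "spin": 0, "jaw": 1}
    - {"x": 0, "y": -0.03, "z": 0, "spin": 0, "jaw": 1}

```text
clock: 18.9
position: [480.5, 1.7, 50.3]
eef_rot: [3.141, 0.036, 0.0]
force: [-0.3, 0.1, 0.5]
width: 0.4
```

>>> drive_tool:
  motion:
    - {"x": 0, "y": -0.03, "z": 0, "spin": 0, "jaw": 1}
    - {"x": 0, "y": -0.03, "z": 0, "spin": 0, "jaw": 1}
    - {"x": 0, "y": -0.03, "z": 0, "spin": 0, "jaw": 1}

```text
clock: 19.2
position: [480.5, 2.6, 50.3]
eef_rot: [3.141, 0.036, 0.0]
force: [0.3, -0.7, -0.3]
width: -0.3
```

>>> drive_tool:
  motion:
    - {"x": 0, "y": -0.03, "z": 0, "spin": 0, "jaw": 1}
    - {"x": 0, "y": -0.03, "z": 0, "spin": 0, "jaw": 1}
    - {"x": 0, "y": -0.03, "z": 0, "spin": 0, "jaw": 1}

```text
clock: 19.5
position: [480.4, 3.5, 50.3]
eef_rot: [3.141, 0.036, -0.0]
force: [-0.1, 0.4, -0.2]
width: -0.2
```

>>> drive_tool:
  motion:
    - {"x": 0, "y": -0.03, "z": 0, "spin": 0, "jaw": 1}
    - {"x": 0, "y": -0.03, "z": 0, "spin": 0, "jaw": 1}
    - {"x": 0, "y": -0.03, "z": 0, "spin": 0, "jaw": 1}

```text
clock: 19.8
position: [480.4, 4.4, 50.3]
eef_rot: [-3.141, -0.036, 0.0]
force: [0.6, 0.2, -0.5]
width: 0.2
```

Run:
```python
from h import *
s=grab_frame("side");print(get_obs()["force"])
cv2.imwrite("pics/c5.png",cv2.resize(s[175:245,250:340],None,fx=8,fy=8,interpolation=cv2.INTER_CUBIC))
```

```text
[-0.42826718 -0.00192132  0.37450161]
```

View pics/c5.png

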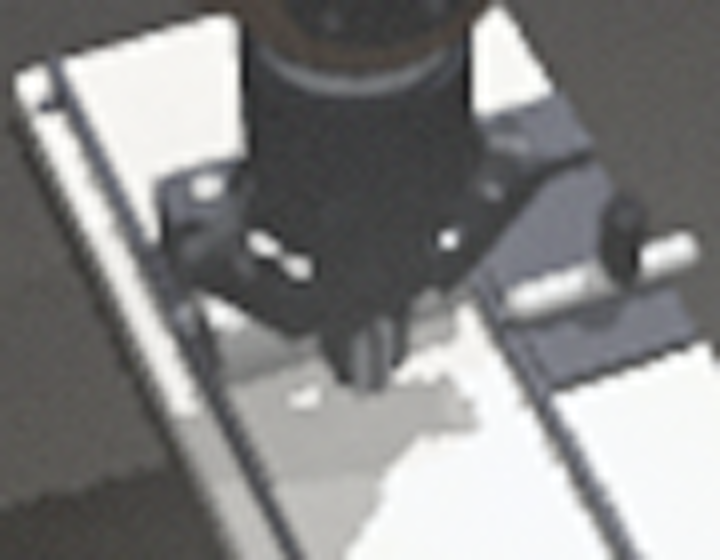

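>>> drive_tool:
  motion:
    - {"x": 0, "y": -0.03, "z": 0, "spin": 0, "jaw": 1}
    - {"x": 0, "y": -0.03, "z": 0, "spin": 0, "jaw": 1}
    - {"x": 0, "y": -0.03, "z": 0, "spin": 0, "jaw": 1}

```text
clock: 20.15
position: [480.4, 5.3, 50.3]
eef_rot: [-3.141, -0.036, -0.0]
force: [0.3, 0.2, -0.9]
width: 0.4
```

>>> drive_tool:
  motion:
    - {"x": 0, "y": -0.03, "z": 0, "spin": 0, "jaw": 1}
    - {"x": 0, "y": -0.03, "z": 0, "spin": 0, "jaw": 1}
    - {"x": 0, "y": -0.03, "z": 0, "spin": 0, "jaw": 1}

```text
clock: 20.45
position: [480.4, 6.2, 50.3]
eef_rot: [3.141, 0.036, 0.0]
force: [0.8, -0.8, 0.3]
width: 0.1
```

>>> drive_tool:
  motion:
    - {"x": 0, "y": -0.03, "z": 0, "spin": 0, "jaw": 1}
    - {"x": 0, "y": -0.03, "z": 0, "spin": 0, "jaw": 1}
    - {"x": 0, "y": -0.03, "z": 0, "spin": 0, "jaw": 1}

```text
clock: 20.75
position: [480.3, 6.8, 50.4]
eef_rot: [3.141, 0.037, -0.0]
force: [-0.6, -1.7, 1.6]
width: -0.1
```

>>> drive_tool:
  motion:
    - {"x": 0, "y": -0.02, "z": 0, "spin": 0, "jaw": 1}
    - {"x": 0, "y": 0, "z": 0, "spin": 0, "jaw": 1}

```text
clock: 20.95
position: [480.3, 6.9, 50.4]
eef_rot: [3.141, 0.037, -0.0]
force: [-1.4, -2.2, 0.4]
width: 0.0
```

>>> drive_tool:
  motion:
    - {"x": 0, "y": -0.02, "z": 0, "spin": 0, "jaw": 1}
    - {"x": 0, "y": 0, "z": 0, "spin": 0, "jaw": 1}

```text
clock: 21.15
position: [480.3, 7.0, 50.4]
eef_rot: [3.14, 0.037, -0.0]
force: [-0.6, -5.1, 2.3]
width: 0.3
```

>>> drive_tool:
  motion:
    - {"x": 0, "y": -0.01, "z": 0, "spin": 0, "jaw": 1}
    - {"x": 0, "y": 0, "z": 0, "spin": 0, "jaw": 1}

```text
clock: 21.35
position: [480.3, 7.0, 50.4]
eef_rot: [3.14, 0.037, -0.0]
force: [-1.7, -5.0, 1.3]
width: -0.3
```

>>> drive_tool:
  motion:
    - {"x": 0, "y": -0.01, "z": 0, "spin": 0, "jaw": 1}
    - {"x": 0, "y": 0, "z": 0, "spin": 0, "jaw": 1}

```text
clock: 21.55
position: [480.3, 7.0, 50.4]
eef_rot: [3.14, 0.037, -0.0]
force: [-1.0, -5.9, 1.7]
width: -0.0
```

>>> drive_tool:
  motion:
    - {"x": 0, "y": -0.01, "z": 0, "spin": 0, "jaw": 1}
    - {"x": 0, "y": 0, "z": 0, "spin": 0, "jaw": 1}

```text
clock: 21.75
position: [480.3, 7.0, 50.4]
eef_rot: [3.14, 0.037, -0.0]
force: [-2.3, -6.0, 1.7]
width: 0.2
```

>>> drive_tool:
  motion:
    - {"x": 0, "y": -0.005, "z": 0, "spin": 0, "jaw": 1}
    - {"x": 0, "y": 0, "z": 0, "spin": 0, "jaw": 1}
    - {"x": 0, "y": 0, "z": 0, "spin": 0, "jaw": 1}

```text
clock: 22.05
position: [480.3, 7.0, 50.4]
eef_rot: [3.14, 0.037, -0.0]
force: [-1.5, -6.1, 1.6]
width: 0.1
```

>>> drive_tool:
  motion:
    - {"x": 0, "y": 0, "z": 0, "spin": 0, "jaw": 1}
    - {"x": 0, "y": 0, "z": 0, "spin": 0, "jaw": 1}

```text
clock: 22.25
position: [480.4, 7.0, 50.4]
eef_rot: [3.14, 0.037, -0.0]
force: [-2.0, -6.1, 1.3]
width: -0.2
```

>>> drive_tool:
  motion:
    - {"x": 0, "y": 0, "z": 0, "spin": 0, "jaw": 1}
    - {"x": 0, "y": 0, "z": 0, "spin": 0, "jaw": 1}

```text
clock: 22.45
position: [480.3, 7.0, 50.4]
eef_rot: [3.14, 0.037, -0.0]
force: [-2.2, -6.0, 1.3]
width: -0.3
```

>>> drive_tool:
  motion:
    - {"x": 0, "y": 0, "z": 0, "spin": 0, "jaw": 1}
    - {"x": 0, "y": 0, "z": 0, "spin": 0, "jaw": 1}

```text
clock: 22.65
position: [480.3, 7.0, 50.4]
eef_rot: [3.14, 0.037, -0.0]
force: [-0.7, -7.0, 1.7]
width: 0.1
```

>>> drive_tool:
  motion:
    - {"x": 0, "y": -0.01, "z": 0, "spin": 0, "jaw": 1}
    - {"x": 0, "y": 0, "z": 0, "spin": 0, "jaw": 1}
    - {"x": 0, "y": 0, "z": 0, "spin": 0, "jaw": 1}

```text
clock: 22.95
position: [480.3, 7.0, 50.4]
eef_rot: [3.14, 0.038, -0.0]
force: [-1.2, -7.0, 2.0]
width: 0.5
```

>>> drive_tool:
  motion:
    - {"x": 0, "y": 0, "z": 0, "spin": 0, "jaw": 1}
    - {"x": 0, "y": 0, "z": 0, "spin": 0, "jaw": 1}
    - {"x": 0, "y": 0, "z": 0, "spin": 0, "jaw": 1}

```text
clock: 23.25
position: [480.3, 7.0, 50.4]
eef_rot: [3.14, 0.037, -0.0]
force: [-2.4, -5.8, 0.6]
width: -0.3
```

>>> drive_tool:
  motion:
    - {"x": 0, "y": 0, "z": 0, "spin": 0, "jaw": 1}
    - {"x": 0, "y": 0, "z": 0, "spin": 0, "jaw": 1}
    - {"x": 0, "y": 0, "z": 0, "spin": 0, "jaw": 1}

```text
clock: 23.55
position: [480.4, 7.0, 50.4]
eef_rot: [3.14, 0.037, -0.0]
force: [-1.7, -6.6, 0.6]
width: -0.1
```

>>> drive_tool:
  motion:
    - {"x": 0, "y": 0.02, "z": 0, "spin": 0, "jaw": 1}
    - {"x": 0, "y": 0.02, "z": 0, "spin": 0, "jaw": 1}
    - {"x": 0, "y": 0.02, "z": 0, "spin": 0, "jaw": 1}
    - {"x": 0, "y": 0.02, "z": 0, "spin": 0, "jaw": 1}
    - {"x": 0, "y": 0.02, "z": 0, "spin": 0, "jaw": 1}
    - {"x": 0, "y": 0.03, "z": 0, "spin": 0, "jaw": 1}
    - {"x": 0, "y": 0.05, "z": 0, "spin": 0, "jaw": 1}
    - {"x": 0, "y": 0.1, "z": 0, "spin": 0, "jaw": 1}
    - {"x": 0, "y": 0.3, "z": 0, "spin": 0, "jaw": 1}
    - {"x": 0, "y": 0.6, "z": 0, "spin": 0, "jaw": 1}

```text
clock: 24.55
position: [480.5, -3.7, 50.2]
eef_rot: [-3.141, -0.037, 0.0]
force: [1.0, -0.0, -0.3]
width: -0.1
```

>>> drive_tool:
  motion:
    - {"x": 0, "y": 1, "z": 0, "spin": 0, "jaw": 1}
    - {"x": 0, "y": 0, "z": -2, "spin": 0, "jaw": 1}
    - {"x": 0, "y": 0, "z": -4, "spin": 0, "jaw": 1}
    - {"x": 0, "y": 0, "z": -4, "spin": 0, "jaw": 1}
    - {"x": 4, "y": 0, "z": 0, "spin": -0.142, "jaw": 1}
    - {"x": 0, "y": 0, "z": 0, "spin": -0.142, "jaw": 1}
    - {"x": 0, "y": 0, "z": 0, "spin": -0.142, "jaw": 1}
    - {"x": 0, "y": 0, "z": 0, "spin": -0.142, "jaw": 1}
    - {"x": 0, "y": 0, "z": 0, "spin": -0.142, "jaw": 1}
    - {"x": 0, "y": 0, "z": 0, "spin": -0.142, "jaw": 1}

```text
clock: 25.55
position: [520.8, -13.8, 150.2]
eef_rot: [-2.842, -1.338, 0.0]
force: [0.1, -0.1, -0.7]
width: 0.2
```

>>> drive_tool:
  motion:
    - {"x": 0, "y": 0, "z": 0, "spin": -0.142, "jaw": 1}
    - {"x": 0, "y": 0, "z": 0, "spin": -0.142, "jaw": 1}
    - {"x": 0, "y": 0, "z": 0, "spin": -0.142, "jaw": 1}
    - {"x": 0, "y": 0, "z": 0, "spin": -0.142, "jaw": 1}
    - {"x": 0, "y": 0, "z": 0, "spin": -0.142, "jaw": 1}
    - {"x": 0, "y": 0, "z": 0, "spin": 0, "jaw": 1}

```text
clock: 26.15
position: [520.8, -13.7, 150.3]
eef_rot: [-2.207, -2.236, -0.0]
force: [0.9, -0.6, 0.5]
width: -0.2
```

```bash
python3 look.py d1; python3 st.py
python3 - <<'E'
from h import *
for c in("side","top"):
    for q in("bolt_knob","gauge","rod"):
        for r in landmark_of(c,q)[:3]: print(c,q,round(r["p"],2),np.round(r["xyz"],1))
E
```

```text
[520.8  -13.5  150.28] [-0.82  0.07 -0.49] 26.25
[520.8  -13.5  150.28] [-2.2096 -2.2332 -0.    ] [-0.82  0.07 -0.49] [ 0.002  0.021 -0.043] 26.25
side bolt_knob 0.65 [572.9   8.4  57.1]
side gauge 0.57 [483.3  63.1  37.1]
side rod 0.95 [483.1  37.9  41.3]
side rod 0.71 [719.3   4.7  22. ]
side rod 0.71 [ 424.8 -246.6   17.2]
top bolt_knob 0.48 [563.8 344.5   5.2]
top gauge 0.56 [481.2  63.6  37. ]
top rod 0.9 [716.7   4.4  20.5]
top rod 0.89 [ 425.3 -249.9   20.1]
top rod 0.64 [333.3 -79.9  18.3]
```

View pics/d1.png

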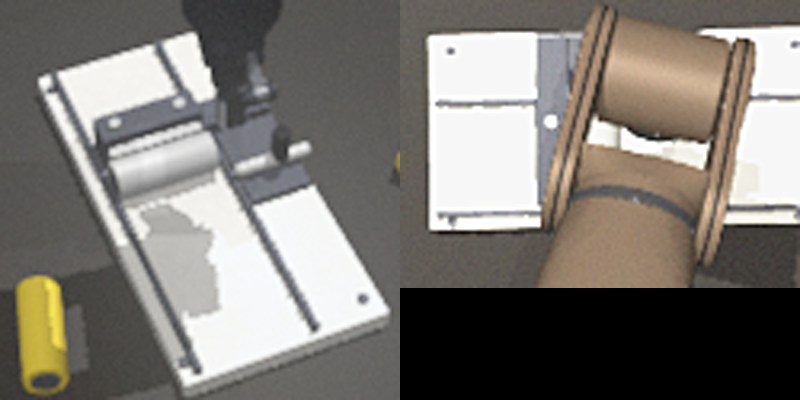

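>>> drive_tool:
  motion:
    - {"x": 1.0, "y": 3.2, "z": 0, "spin": -0.012, "jaw": 1}
    - {"x": 1.1, "y": 3.2, "z": 0, "spin": 0, "jaw": 1}
    - {"x": 0, "y": 3.0, "z": 0, "spin": 0, "jaw": 1}
    - {"x": 0, "y": 0, "z": 3, "spin": 0, "jaw": 1}
    - {"x": 0, "y": 0, "z": 3, "spin": 0, "jaw": 1}
    - {"x": 0, "y": 0, "z": 1.5, "spin": 0, "jaw": 1}
    - {"x": 0, "y": 0, "z": 0.5, "spin": 0, "jaw": 1}
    - {"x": 0, "y": 0, "z": 0, "spin": 0, "jaw": 1}

```text
clock: 27.35
position: [614.1, 10.1, 70.0]
eef_rot: [-2.192, -2.25, 0.001]
force: [-0.4, -0.2, 0.5]
width: 0.2
```

```bash
python3 look.py d2; python3 st.py
```

```text
[615.36   9.89  71.92] [-0.79 -0.19  0.39] 27.45
[615.36   9.89  71.92] [2.1908 2.2487 0.0024] [-0.79 -0.19  0.39] [-0.016  0.046 -0.006] 27.45
```

View pics/d2.png

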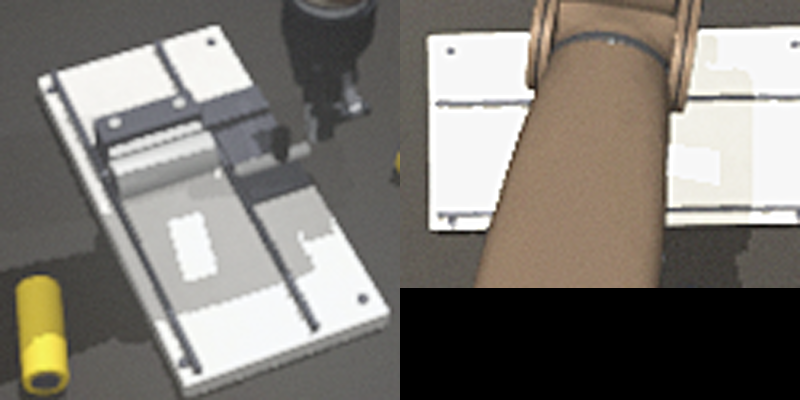

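>>> drive_tool:
  motion:
    - {"x": -0.15, "y": -0.3, "z": 0, "spin": 0, "jaw": 1}
    - {"x": 0, "y": -0.3, "z": 0, "spin": 0, "jaw": 1}
    - {"x": 0, "y": -0.3, "z": 0, "spin": 0, "jaw": 1}
    - {"x": 0, "y": -0.3, "z": 0, "spin": 0, "jaw": 1}
    - {"x": 0, "y": -0.2, "z": 0, "spin": 0, "jaw": 1}
    - {"x": 0, "y": -0.2, "z": 0, "spin": 0, "jaw": 1}
    - {"x": 0, "y": -0.2, "z": 0, "spin": 0, "jaw": 1}
    - {"x": 0, "y": -0.2, "z": 0, "spin": 0, "jaw": 1}

```text
clock: 28.25
position: [594.9, 8.0, 70.4]
eef_rot: [2.191, 2.249, 0.002]
force: [1.3, 1.0, -1.6]
width: -0.2
```

>>> drive_tool:
  motion:
    - {"x": 0, "y": -0.2, "z": 0, "spin": 0, "jaw": 1}
    - {"x": 0, "y": -0.2, "z": 0, "spin": 0, "jaw": 1}
    - {"x": 0, "y": -0.2, "z": 0, "spin": 0, "jaw": 1}
    - {"x": 0, "y": -0.2, "z": 0, "spin": 0, "jaw": 1}

```text
clock: 28.65
position: [586.4, 7.9, 70.4]
eef_rot: [2.192, 2.25, 0.0]
force: [2.5, 0.1, -1.0]
width: -0.3
```

>>> drive_tool:
  motion:
    - {"x": 0, "y": -0.2, "z": 0, "spin": 0, "jaw": 1}
    - {"x": 0, "y": -0.2, "z": 0, "spin": 0, "jaw": 1}
    - {"x": 0, "y": -0.2, "z": 0, "spin": 0, "jaw": 1}
    - {"x": 0, "y": -0.2, "z": 0, "spin": 0, "jaw": 1}

```text
clock: 29.05
position: [578.3, 7.6, 70.4]
eef_rot: [2.192, 2.25, 0.0]
force: [2.4, 0.2, -0.6]
width: 0.1
```

```bash
python3 look.py d3; python3 st.py
```

```text
[577.98   7.66  70.34] [ 1.97  0.1  -0.33] 29.15
[577.98   7.66  70.34] [-2.1917e+00 -2.2501e+00  9.0000e-04] [ 1.97  0.1  -0.33] [ 0.025 -0.11  -0.014] 29.15
```

View pics/d3.png

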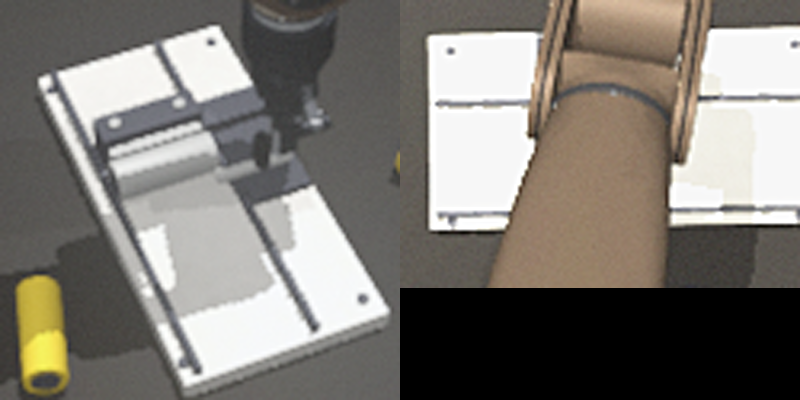

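>>> drive_tool:
  motion:
    - {"x": 0, "y": -0.2, "z": 0, "spin": 0, "jaw": 1}
    - {"x": 0, "y": -0.2, "z": 0, "spin": 0, "jaw": 1}
    - {"x": 0, "y": -0.2, "z": 0, "spin": 0, "jaw": 1}
    - {"x": 0, "y": -0.2, "z": 0, "spin": 0, "jaw": 1}
    - {"x": 0, "y": -0.15, "z": 0, "spin": 0, "jaw": 1}
    - {"x": 0, "y": -0.15, "z": 0, "spin": 0, "jaw": 1}

```text
clock: 29.75
position: [567.3, 7.4, 70.4]
eef_rot: [2.192, 2.25, 0.0]
force: [2.7, 0.9, -1.1]
width: 0.5
```

>>> drive_tool:
  motion:
    - {"x": 0, "y": -0.06, "z": 0, "spin": 0, "jaw": 1}
    - {"x": 0, "y": -0.06, "z": 0, "spin": 0, "jaw": 1}
    - {"x": 0, "y": -0.06, "z": 0, "spin": 0, "jaw": 1}

```text
clock: 30.05
position: [565.6, 7.3, 70.4]
eef_rot: [2.192, 2.25, 0.0]
force: [1.8, 0.6, -1.2]
width: -0.1
```

>>> drive_tool:
  motion:
    - {"x": 0, "y": -0.06, "z": 0, "spin": 0, "jaw": 1}
    - {"x": 0, "y": -0.06, "z": 0, "spin": 0, "jaw": 1}

```text
clock: 30.25
position: [564.4, 7.3, 70.4]
eef_rot: [2.192, 2.25, 0.0]
force: [2.0, 1.1, -0.1]
width: 0.1
```

>>> drive_tool:
  motion:
    - {"x": 0, "y": -0.06, "z": 0, "spin": 0, "jaw": 1}
    - {"x": 0, "y": -0.06, "z": 0, "spin": 0, "jaw": 1}
    - {"x": 0, "y": -0.06, "z": 0, "spin": 0, "jaw": 1}

```text
clock: 30.55
position: [562.6, 7.2, 70.4]
eef_rot: [2.192, 2.25, 0.0]
force: [1.5, 0.1, -0.9]
width: -0.2
```

>>> drive_tool:
  motion:
    - {"x": 0, "y": -0.06, "z": 0, "spin": 0, "jaw": 1}
    - {"x": 0, "y": -0.06, "z": 0, "spin": 0, "jaw": 1}

```text
clock: 30.75
position: [561.4, 7.2, 70.4]
eef_rot: [2.192, 2.25, 0.0]
force: [2.5, -0.5, -0.7]
width: 0.1
```

>>> drive_tool:
  motion:
    - {"x": 0, "y": -0.05, "z": 0, "spin": 0, "jaw": 1}
    - {"x": 0, "y": -0.05, "z": 0, "spin": 0, "jaw": 1}

```text
clock: 30.95
position: [561.1, 7.2, 70.5]
eef_rot: [2.191, 2.249, 0.003]
force: [5.3, 0.5, -2.8]
width: -0.2
```

>>> drive_tool:
  motion:
    - {"x": 0, "y": -0.04, "z": 0, "spin": 0, "jaw": 1}
    - {"x": 0, "y": 0, "z": 0, "spin": 0, "jaw": 1}

```text
clock: 31.15
position: [561.1, 7.1, 70.5]
eef_rot: [2.191, 2.248, 0.004]
force: [5.3, 0.2, -3.2]
width: -0.1
```

>>> drive_tool:
  motion:
    - {"x": 0, "y": -0.02, "z": 0, "spin": 0, "jaw": 1}
    - {"x": 0, "y": 0, "z": 0, "spin": 0, "jaw": 1}

```text
clock: 31.35
position: [561.1, 7.1, 70.5]
eef_rot: [2.191, 2.248, 0.004]
force: [6.7, 0.5, -3.4]
width: 0.0
```

Hard end. Back off outward, lift, and check.

>>> drive_tool:
  motion:
    - {"x": 0, "y": 0.1, "z": 0, "spin": 0, "jaw": 1}
    - {"x": 0, "y": 0.2, "z": 0, "spin": 0, "jaw": 1}
    - {"x": 0, "y": 0.7, "z": 0, "spin": 0, "jaw": 1}
    - {"x": 0, "y": 1, "z": 0, "spin": 0, "jaw": 1}
    - {"x": 0, "y": 0, "z": -3, "spin": 0, "jaw": 1}
    - {"x": 0, "y": 0, "z": -4, "spin": 0, "jaw": 1}
    - {"x": 0, "y": 0, "z": -4, "spin": 0, "jaw": 1}
    - {"x": 0, "y": 3, "z": -4, "spin": 0, "jaw": 1}
    - {"x": 3, "y": 3, "z": 0, "spin": 0, "jaw": 1}
    - {"x": 4, "y": 2, "z": 0, "spin": 0, "jaw": 1}

```text
clock: 32.35
position: [661.1, 78.8, 223.3]
eef_rot: [2.193, 2.244, 0.005]
force: [0.2, 0.0, -0.6]
width: 0.2
```

>>> drive_tool:
  motion:
    - {"x": 4, "y": 0, "z": 0, "spin": 0, "jaw": 1}
    - {"x": 4, "y": 0, "z": 0, "spin": 0, "jaw": 1}
    - {"x": 4, "y": 0, "z": 0, "spin": 0, "jaw": 1}
    - {"x": 4, "y": 0, "z": 0, "spin": 0, "jaw": 1}
    - {"x": 4, "y": 0, "z": 0, "spin": 0, "jaw": 1}
    - {"x": 4, "y": 0, "z": 0, "spin": 0, "jaw": 1}
    - {"x": 4, "y": 0, "z": 0, "spin": 0, "jaw": 1}
    - {"x": 0, "y": 0, "z": 0, "spin": 0, "jaw": 1}
    - {"x": 0, "y": 0, "z": 0, "spin": 0, "jaw": 1}

```text
clock: 33.25
position: [650.4, 360.5, 219.6]
eef_rot: [2.19, 2.252, -0.002]
force: [0.1, -0.5, 0.2]
width: -0.1
```

```bash
python3 look.py e1; python3 st.py
python3 - <<'E'
from h import *
for c in("side","top"):
    for q in("bolt_knob","gauge","rod","collar","oil_can","die"):
        for r in landmark_of(c,q)[:4]:
            if r["p"]>.4: print(c,q,round(r["p"],2),np.round(r["xyz"],1))
s=cv2.imread("pics/side0.png")
cv2.imwrite("pics/e1s.png",cv2.resize(grab_frame("side")[175:245,250:340],None,fx=8,fy=8,interpolation=cv2.INTER_CUBIC))
cv2.imwrite("pics/e1t.png",grab_frame("top"))
E
```

```text
[650.87 358.67 219.91] [ 0.38  0.67 -0.25] 33.35
[650.87 358.67 219.91] [ 2.1930e+00  2.2495e+00 -1.9000e-03] [ 0.38  0.67 -0.25] [ 0.033 -0.004  0.009] 33.35
side bolt_knob 0.73 [540.1   7.   55.3]
side gauge 0.82 [482.2  63.1  37.3]
side rod 0.95 [ 428.8 -248.1   15.8]
side rod 0.92 [719.8   3.5  20.7]
side rod 0.78 [483.5  34.7  39.8]
side rod 0.64 [333.  -81.8  19.7]
side collar 0.61 [ 4.243e+02 -3.650e+02  3.000e-01]
side oil_can 0.59 [560.8 341.6  -3.1]
side die 0.62 [ 567.9 -333.1   -1.6]
top bolt_knob 0.69 [544.8   5.2  60.5]
top gauge 0.69 [480.2  63.6  37.3]
top gauge 0.42 [480.3  36.9  37.9]
top rod 0.87 [ 428.5 -245.7   18.6]
top rod 0.75 [333.1 -80.4  19.9]
top rod 0.74 [482.7  38.9  38.7]
top rod 0.55 [716.5   8.4  20. ]
top collar 0.73 [ 425.8 -362.5    2. ]
top oil_can 0.54 [564.6 344.2   6. ]
top die 0.68 [ 568.6 -331.9   -3.4]
```

View pics/e1.png

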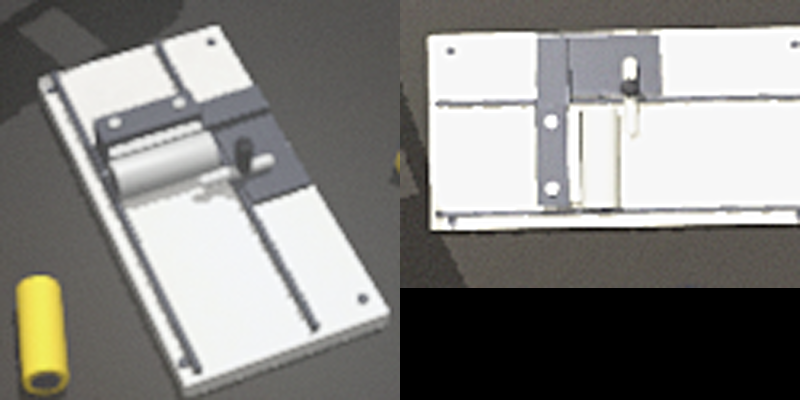

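View pics/e1s.png

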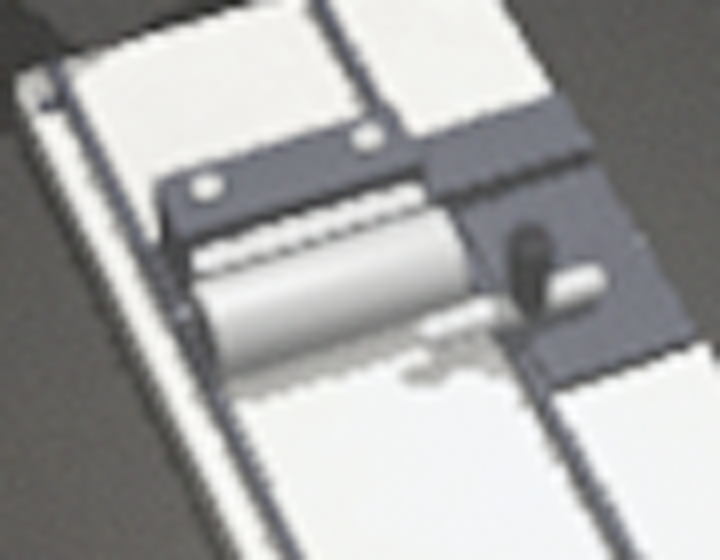

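```bash
python3 -c "from cell import *; print(sign_off())"
```

```text
the job is handed in; nothing more can be done
None
```

The sleeve is against the anvil plate with the keeper bolt fully across behind it, and I handed the job in at about 34 s of the 64 s allowed.

- **Rolling and pressing:** I rolled the sleeve slowly with the closed fingers until the force rose. I then held it for more than 1 s at readings of about 5.8 to 7.0 N. Each reading carries roughly 0.5 to 1 N of noise. The highest push I read was 7.0 N, but I only saw the force at the end of each move, not continuously.
- **Side force:** During the press there was also a sideways force of about 1 to 2 N and an upward one of about 1.5 N. I did not correct for either.
- **Bolt:** After backing off slowly, I pushed the knob about 35 mm until it hit its hard end at about 6.7 N. Then I retreated clear.
- **Last checks:**
  - The gauge was found at y ≈ 63 mm, as before, within the measurement error of about 4 mm.
  - The sleeve was at y ≈ 35 to 39 mm; the place where the fingers met it implies 36 mm. The cameras cannot confirm contact with the anvil to better than a few mm.
  - The knob had moved about 35 mm, and the bolt's nose shows in the lane behind the sleeve.
  - The arm never came near the collar, oil can and die, and all three were found standing upright. The gripper was clear of everything.

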